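Shut the beam off, tuck the access cover under the lap panel and hold it flush

ROBOT

A 6-joint arm with a two-finger parallel gripper is mounted at the origin on a cart in front of the work surface, level with it; the furniture and walls round the work are solid. World frame = base frame: x ahead of the robot, y to its left, z up, the work surface at z = 0. Lengths are in m, angles in rad, forces in N, time in s.
With the tool pointing down it reaches from about 0.35 to 0.8 m from the base axis. Payload 7.3 kg.
Tool frame: the origin (TCP) lies between the finger pads; the fingertips stand 11 mm ahead of it and the grasp point (between the pads) lies 8 mm behind it; z points along the fingers, y is the line along which they close (so a half turn about z gives the same grasp; the last joint's range is limited). The gripper opens to 85 mm and grips with 20 to 120 N. Pads are 22 mm wide; open, the fingers measure 114 mm over their backs; the gripper's body (76 mm by 85 mm) begins 54 mm behind the grasp point. The pads swing forward as they close: fully open they stand 13 mm farther back than shut.
Start: joints at [-1.285, 0.342, 1.524, -0, 1.275, -0.146], TCP at [0.22, -0.477, 0.242] pointing down, gripper open.
Joint ranges: [-2.53, 2.53], [-0.77, 2.02], [0.04, 2.7], [-1, 4.14], [0.28, 2.66], [-3.11, 3.11]. Speed limits (rad/s): [2.57, 2.57, 3.14, 3.14, 3.14, 3.14].

INTERFACE

Orientations are given as a 3x3 rotation matrix whose columns are the frame's x, y, z axes.
In Python, from workcell import manip gives the robot as it stands.
- The arm moves only by the tool drive_tool, never from a script. Its argument "targets" is a list that holds one entry, the list of rows, each a list of 7 numbers: the opening, from 0 (shut) to 1 (fully open), then the shift along the tool's x, y, z in m, then the turn, a rotation vector about the tool's x, y, z in units of 8 degrees (1.0 is 8 degrees). A call has 1 to 20 rows; each row shifts and turns the commanded pose from where the row before left it, along the tool's axes as they then stand; what a row does not reach is not made up. A row lasts 1/8 s, in which the tool goes at most 62.5 mm and 10.7 degrees, less where a joint would pass 70% of its speed; a pose out of reach is approached as far as the arm can. A call is refused whole if a number of a shift passes 0.0625 or a number of a turn 1, either way. A call with a gripper value outside its range is refused whole. The fingers move at their own pace and stop on an object; "grip_force" is the grip in N (left out, the last holds). Time passes only in rows, so rows that do not move let the fingers close. It gives the time, the measured TCP pose, the force, the opening and the grip force at its end, in the units of the state.
- manip.get_obs(): the state, without advancing time (a new reading comes with each control period).
- manip.read_camera(name): name is "scene" or "top" or "wrist"; returns the picture (400x640x3 uint8, blue, green, red); there is no depth.
- manip.camera_model(name): a dict with "camera_matrix" (3x3 intrinsics, pixels), "T" (4x4, takes a point from camera to world coordinates); the wrist camera has in their place "T_tool_cam" (4x4, takes a point from camera to tool coordinates, whose origin is the TCP and whose axes are the flange's). Camera axes: x right, y up, looking along -z (the intrinsics and any distortion apply to the point x, -y, -z); pixel columns grow to the right and rows downward; lengths in m; the calibration is good to about 2 mm. The wrist camera is an equidistant fisheye: a pixel r from the principal point sees the ray r / f radians off the axis. A picture is of the moment at which its call begins: read the wrist's pose just before it. camera_model takes no time and is no camera call.
- manip.job_done(): hands the job in; it is judged then, once.
Trained networks look in the newest picture that a camera, given by its name, has taken for a name from the list of things; names that differ only in an ending like _2 or _b are one class to them, and where a whole thing is asked for, a point or a joint stands for the part that bears it (a point fixed in the world has none). Each returns a list of dicts, best first, with "confidence" (0 to 1); they miss things now and then, are a little off and sometimes report something else, mostly with a low value. They report only what shows in the picture. A call takes as long as a camera call. They do not tell look-alikes from the thing itself.
- manip.recognise(camera, target): "rect" ([left, top, width, height] in pixels, round what is visible of it).
- manip.masks_of(camera, target): "pixels" (400x640 bool, what is visible of it) and "rect" ([left, top, width, height] in pixels, round what is visible of it).
The state is a dict: "time": time; "q": joint angles; "qvel": joint speeds; "joint_torque": joint torques, N m; "ee_pos": TCP position; "eef_rot": TCP orientation; "wrist_force": force on the tool from outside, world axes, zero at the start; "torque": the same for the moment, N m; "opening": finger opening in m; "gripper_force": force on a finger pad.
Only numpy, scipy, OpenCV 4.12 (cv2) and the standard library are available. Lean on these libraries where they do the work, as an engineer would, in place of code of your own. Each camera call takes 0.05 s, during which the arm holds its last target. There are 200 camera calls.

TASK

The beam enclosure on the table stands open. First flip the lever on top of the separate beam shutter block over to off (leaning to the left), so that no beam can come in; then pick up the loose access cover by its pull bar and close the opening with it: tuck its plain front edge under the lip of the hinged lap panel without lifting that panel, let its rear end down inside the guide rails and press it flat onto the deck, so that it keeps the sprung interlock plunger down. Finish still holding the cover pressed flush like that, firmly but not hard, ready for its screws, and leave the things standing round about where they are.

Things in the scene. Friction and masses are not known exactly. Their poses are not given: they have to be found in the camera images.
- enclosure: Low grey sheet-metal beam enclosure, fixed. Origin at table height under the middle of the cover's recess; +x runs from its open end to the hinged lap panel, y to its left, z up. Housing x -50 to 82, y -50 to 50 mm; flat deck 50 mm up, with a window in it. A beam inlet sticks out of its end wall to x = -66; foot clamps reach y = -64 and 64 mm.
- recess (a point): Middle of the cover's recess, on the deck (enclosure x 0, y 0, z 50 mm, same axes). Rails 4 mm high round it: inner faces at y = -38.5, 38.5 and x = -43 mm (end rail). Under the lap panel a stop bar at x = 47 mm. The cover lies flat in it with its origin here: 3 mm play to the rear, 7 mm to the front, 3.5 mm to each side.
- cover: Loose access cover, about 0.12 kg: aluminium plate 80 x 70 x 3 mm, flat on the table. Origin at the centre of its underside; +x to its plain front edge (x = 40 mm), which goes under the lap panel; rear edge x = -40. Black pull bar across it, centred at x = -18, y = 0: 12 mm wide in x, 50 long in y, top 27 mm above the underside. Grasp the bar across its 12 mm from above.
- cover_front_edge (a point): Middle of the cover's front edge, at its underside (cover x = 40 mm).
- cover_rear_edge (a point): Middle of the cover's rear edge, at its underside (cover x = -40 mm).
- lap_panel (a joint): Hinge angle of the lap panel, an aluminium sheet 51 x 98 x 2.5 mm, 0.2 kg, hinged at its far end (enclosure x = 77 mm) and lying loose on a raised seat: 0 as it lies, grows as the lip is lifted (0.1 rad raises it 5 mm).
- lap_lip (a point): Middle of the lap panel's lip, at its underside: enclosure x = 26 mm, 7 mm above the deck as it lies. The lip overhangs the deck by 21 mm, up to the stop bar; the cover's front edge ends up about 14 mm under it.
- shutter: Beam shutter, fixed: dark block 44 x 44 mm, 50 mm high, on a 50 x 50 mm foot, with a lever on top. Origin at table height under its middle; x ahead, y to its left, z up.
- shutter_lever (a joint): Angle of the shutter lever, which swings sideways: near -0.6 rad at the start (on, leaning to the block's right, -y), 0 upright, 0.6 off (leaning to its left, +y). Pivot at shutter x 0, y 0, z 56 mm. An over-centre spring snaps it to the nearer end stop; less than 2 N at the knob pushes it over.
- lever_knob (a point): Centre of the black ball knob, 17 mm across, on top of the shutter lever, 42 mm from its pivot.
- plunger (a joint): Travel of the interlock plunger, a steel pin 8 mm across standing 4 mm out of the deck at enclosure x = -31 mm, y = 0: 0 out, 0.004 m when the cover lies flush. Its spring pushes up with 3.4 N (out) to 5 N (flush), more than the cover's weight: the rear end rises again if it is let go.
- screw_tin: Bystander: flat round white tin 66 mm across, 31 mm high; origin at its underside.
- lens_holder: Bystander: lens on a post with a foot, 30 x 40 mm, 76 mm high; origin at its underside.
- brass_weight: Bystander: small brass weight with a knob, 28 mm across, 47 mm high; origin at its underside.
Not all that is in view belongs to the job. Leave any purple look-alike of the cover alone.

How it is judged:
On the way, in this order (a step that is already met when the one before it is completed fails the run):
1. the shutter lever is over at off (value of joint shutter_lever above 0.45 rad), for 0.2 s.
2. the cover's front edge is under the lap panel's lip (x of cover_front_edge in the frame of enclosure above 0.034 m and y of cover_front_edge in the frame of enclosure between -0.02 and 0.02 m and z of cover_front_edge in the frame of enclosure below 0.055 m), for 0.1 s.
At the end, for the whole second after the job is handed in: Lever past 0.45 rad. Cover in its recess: front edge 8 mm or more under the lip, both ends within 2 mm of the deck and 6 mm of the middle line, clear of the end rail; plunger down 3 mm; lap panel under 0.03 rad; fingers on the cover, pressing it on the deck with 3 N or more, at rest (value of joint shutter_lever above 0.45 rad and x of cover_front_edge in the frame of enclosure above 0.034 m and z of each of cover_front_edge, cover_rear_edge in the frame of enclosure below 0.052 m and x of cover_rear_edge in the frame of enclosure above -0.0455 m and y of cover_front_edge in the frame of enclosure between -0.006 and 0.006 m and y of cover_rear_edge in the frame of enclosure between -0.006 and 0.006 m and angle between cover's own z axis and vertical below 0.03 rad and value of joint plunger above 0.003 m and value of joint lap_panel below 0.03 rad and contact force between the fingers and cover above 1 N and contact force between cover and enclosure above 3 N and linear speed of cover below 0.01 m/s); the arm keeps its last pose, push and grip.
It fails at once if the lap panel is lifted by the lip (more than 0.1 rad, 5 mm) (value of joint lap_panel above 0.1 rad).
It fails at once if the cover is pressed on the enclosure harder than 60 N (contact force between cover and enclosure above 60 N).
It fails at once if a bystander (tin, lens holder or brass weight) is moved more than 30 mm (distance of any of screw_tin, lens_holder, brass_weight from where it was at the start of the episode above 0.03 m).
It also fails if it takes over 54 s, if anything falls off the work surface, if the arm or the gripper's body presses on something with over 40 N, if the wrist force passes 120 N, or if a joint passes its speed limit or range.

## Working session

There is one attempt and no reset: what is moved stays moved. The work goes in short steps, Python scripts to look and compute and a tool call to move; the robot and the scene stay as the last step left them, time stands still between calls to the robot, and variables do not carry over. Pictures are saved under pics/ and viewed, at most 10 in all, crops included, and the job is handed in when it is done.

Besides the shell and the picture viewer there is one more tool, called as name(argument=value, ...), one argument or row to a line, values as JSON. drive_tool: Moves the arm, as the interface text tells. Its arguments: {"type":"object","properties":{"targets":{"type":"array"},"grip_force":{"type":"number"}},"required":["targets"]}

```bash
mkdir -p pics; cat > h.py <<'E'
import numpy as np,cv2
from workcell import manip
np.set_printoptions(precision=4,suppress=True)
def ray(cam,uv):
    m=manip.camera_model(cam);K=np.array(m["camera_matrix"]);T=np.array(m["T"])
    d=np.linalg.inv(K)@np.array([uv[0],uv[1],1.]);d=np.array([d[0],-d[1],-d[2]])
    return T[:3,3],T[:3,:3]@d
def onz(cam,uv,z):
    o,d=ray(cam,uv);return o+d*(z-o[2])/d[2]
def proj(cam,P):
    m=manip.camera_model(cam);K=np.array(m["camera_matrix"]);T=np.array(m["T"])
    p=T[:3,:3].T@(np.array(P)-T[:3,3]);q=K@np.array([p[0],-p[1],-p[2]]);return q[:2]/q[2]
E
python3 - <<'E'
from h import *
for c in("scene","top"):
    im=manip.read_camera(c);cv2.imwrite(f"pics/{c}0.png",im)
    m=manip.camera_model(c);print(c,{k:(np.array(v) if not isinstance(v,str) else v) for k,v in m.items()})
    for t in("enclosure","cover","shutter","lever_knob","lap_panel","screw_tin","lens_holder","brass_weight","plunger"):
        print(c,t,[(d["rect"],round(d["confidence"],2)) for d in manip.recognise(c,t)][:3])
o=manip.get_obs();print(o["time"],o["ee_pos"],o["eef_rot"],o["opening"])
E
```

```text
scene {'camera_matrix': array([[469.2287,   0.    , 317.8993],
       [  0.    , 469.2287, 202.4825],
       [  0.    ,   0.    ,   1.    ]]), 'T': array([[-0.9539,  0.2072, -0.2172,  0.2686],
       [-0.2998, -0.6242,  0.7214,  1.0149],
       [ 0.0139,  0.7533,  0.6575,  0.9042],
       [ 0.    ,  0.    ,  0.    ,  1.    ]])}
scene enclosure [([303.1, 256.5, 69.6, 59.4], 0.73)]
scene cover [([183.5, 235.7, 36.6, 29.7], 0.66)]
scene shutter [([262.4, 294.3, 24.0, 51.4], 0.78)]
scene lever_knob [([269.3, 296.3, 7.2, 22.9], 0.48)]
scene lap_panel [([308.1, 257.9, 28.2, 34.6], 0.56)]
scene screw_tin [([366.6, 136.9, 14.2, 14.4], 0.63), ([302.0, 255.7, 70.4, 60.8], 0.41)]
scene lens_holder [([309.0, 254.6, 29.4, 36.9], 0.71), ([269.6, 290.5, 10.9, 28.7], 0.71), ([291.5, 151.3, 10.3, 20.6], 0.46)]
scene brass_weight [([359.5, 321.0, 14.3, 18.4], 0.59)]
scene plunger []
top {'camera_matrix': array([[451.3986,   0.    , 318.3566],
       [  0.    , 451.3986, 198.0295],
       [  0.    ,   0.    ,   1.    ]]), 'T': array([[-0.011 ,  0.9961, -0.0878,  0.4323],
       [-0.9999, -0.011 ,  0.0008,  0.0685],
       [-0.0002,  0.0878,  0.9961,  1.6767],
       [ 0.    ,  0.    ,  0.    ,  1.    ]])}
top enclosure [([231.9, 220.7, 37.1, 44.9], 0.71)]
top cover [([242.3, 134.3, 25.6, 25.7], 0.65), ([351.9, 197.9, 23.6, 19.3], 0.56), ([228.7, 221.2, 33.3, 19.7], 0.18)]
top shutter [([202.1, 206.1, 15.4, 12.5], 0.7)]
top lever_knob []
top lap_panel [([231.3, 219.7, 30.2, 20.5], 0.93)]
top screw_tin [([411.1, 215.5, 17.2, 22.8], 0.74)]
top lens_holder [([360.8, 166.2, 9.3, 15.3], 0.67)]
top brass_weight [([354.6, 197.6, 21.4, 17.7], 0.72), ([219.5, 265.8, 9.8, 5.8], 0.5)]
top plunger []
1.0 [ 0.2197 -0.4768  0.2423] [[ 0.9082  0.4185  0.    ]
 [ 0.4185 -0.9082 -0.0001]
 [-0.      0.0001 -1.    ]] 0.08534162870005867
```

```bash
python3 - <<'E'
from h import *
t=cv2.imread("pics/top0.png");s=cv2.imread("pics/scene0.png")
# top crop u 190-390, v 120-290 x4
cv2.imwrite("pics/a.png",cv2.resize(t[125:275,190:390],None,fx=4,fy=4,interpolation=cv2.INTER_CUBIC))
cv2.imwrite("pics/b.png",cv2.resize(s[225:355,175:385],None,fx=3.8,fy=3.8,interpolation=cv2.INTER_CUBIC))
E
```

```text
(no output)
```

View pics/a.png

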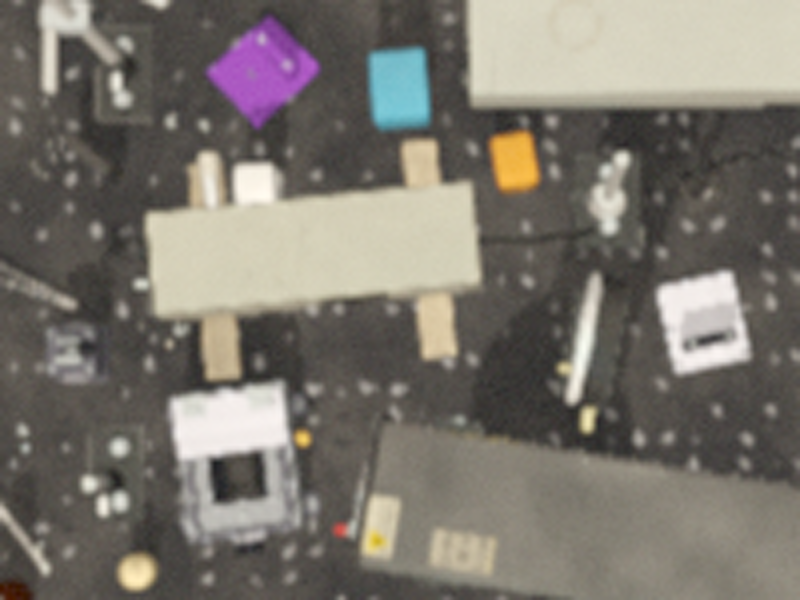

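View pics/b.png

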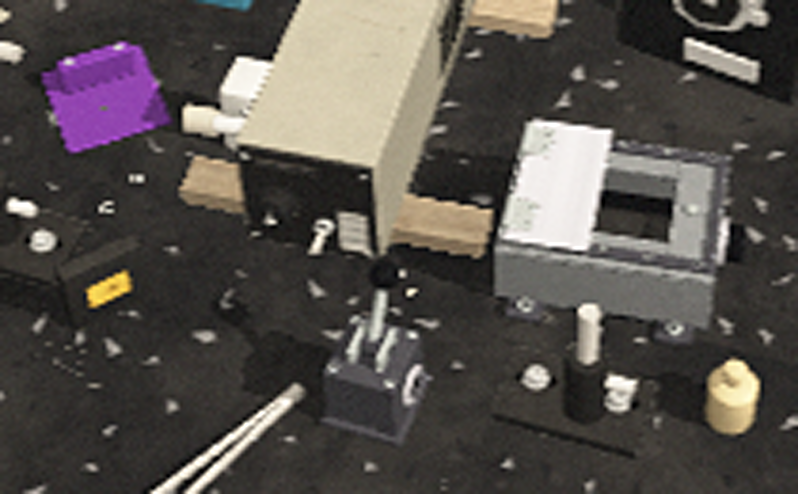

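Candidates for the cover in the top picture are the purple plate at about (256,143), which is the look-alike, and the silver plate with a black bar at about (365,206), which fits the description. The enclosure is at about (250,243) with its lap panel towards +x, and the shutter is at about (208,212). Next I'll work out coarse poses.

```bash
python3 - <<'E'
from h import *
cr=lambda x,y:(190+x/4,125+y/4)
for n,p,z in[("cover corners fl",(657,287),.003),("fr",(733,271),.003),("rr",(749,358),.003),("rl",(677,373),.003),("bar",(708,338),.027),
 ("shutter",(73,352),.05),("lap l",(170,398),.059),("lap r",(284,383),.059),("lip r",(293,443),.059),("lip l",(180,458),.059),("rear l",(190,540),.052),("rear r",(299,522),.052)]:
    print(n,onz("top",cr(*p),z))
cs=lambda x,y:(175+x/3.8,225+y/3.8)
k=cs(386,272)
for z in(.085,.09,.095):print("knob",onz("scene",k,z))
print("pivot",onz("scene",cs(374,350),.056))
for c in("top","scene"):
  im=manip.read_camera(c)
  for t in("cover","shutter","lap_panel","enclosure"):
    for d in manip.masks_of(c,t)[:2]:
        m=d["pixels"].astype(np.uint8);r=cv2.minAreaRect(np.argwhere(m)[:,::-1].astype(np.float32));print(c,t,d["confidence"],m.sum(),r)
for n,uv in[("lens",(366,174)),("lens2",(342,175)),("tin",(420,227)),("brass",(224,268))]:print(n,onz("top",uv,.03))
print(manip.camera_model("wrist"))
E
```

```text
cover corners fl [ 0.5831 -0.0665  0.003 ]
fr [ 0.5972 -0.1375  0.003 ]
rr [ 0.516  -0.1506  0.003 ]
rl [ 0.5028 -0.0836  0.003 ]
bar [ 0.5335 -0.1104  0.027 ]
shutter [0.5258 0.465  0.05  ]
lap l [0.4831 0.3756 0.059 ]
lap r [0.4954 0.2736 0.059 ]
lip r [0.4418 0.2655 0.059 ]
lip l [0.4295 0.3664 0.059 ]
rear l [0.3565 0.3583 0.052 ]
rear r [0.3714 0.261  0.052 ]
knob [0.5312 0.4385 0.085 ]
knob [0.5296 0.442  0.09  ]
knob [0.528  0.4455 0.095 ]
pivot [0.5272 0.471  0.056 ]
top cover 0.76 353 ((255.15858459472656, 142.80343627929688), (17.688688278198242, 20.429187774658203), 48.36646270751953)
top cover 0.55 420 ((365.4941101074219, 205.72352600097656), (22.669235229492188, 19.089879989624023), 77.47119140625)
top shutter 0.62 221 ((209.5, 213.5), (13.0, 15.0), 90.0)
top lap_panel 0.89 369 ((247.15386962890625, 230.73077392578125), (13.891889572143555, 27.163604736328125), 82.87498474121094)
top enclosure 0.82 1223 ((250.94998168945312, 242.6499786376953), (41.43646240234375, 35.638179779052734), 81.8698959350586)
top enclosure 0.16 213 ((209.5, 213.5), (13.0, 15.0), 90.0)
scene co
[... 231 characters left out ...]
 shutter 0.64 790 ((275.6340026855469, 318.9484558105469), (26.094396591186523, 44.87830352783203), 23.96249008178711)
scene lap_panel 0.91 632 ((320.7162170410156, 273.7027282714844), (21.371868133544922, 31.400205612182617), 9.462321281433105)
lens [ 0.6642 -0.109   0.03  ]
lens2 [ 0.6615 -0.0207  0.03  ]
tin [ 0.4674 -0.3017  0.03  ]
brass [0.3274 0.4109 0.03  ]
{'camera_matrix': array([[309.7069,   0.    , 319.6672],
       [  0.    , 309.7069, 206.4547],
       [  0.    ,   0.    ,   1.    ]]), 'T_tool_cam': array([[ 0.    ,  0.9553,  0.2957,  0.0755],
       [ 1.    , -0.0001,  0.0002, -0.0004],
       [ 0.0002,  0.2957, -0.9553, -0.1314],
       [ 0.    ,  0.    ,  0.    ,  1.    ]])}
```

View pics/scene0.png

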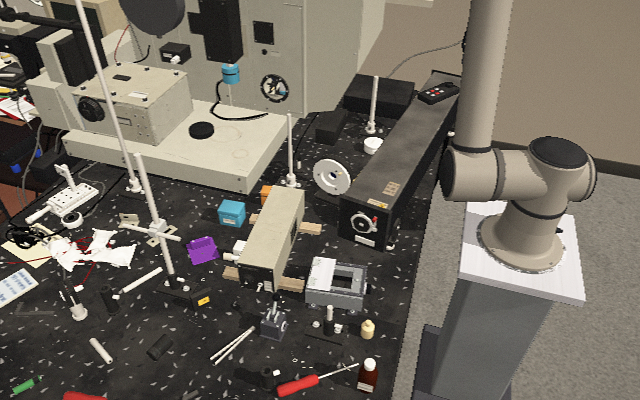

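```bash
cat >> h.py <<'E'
from scipy.spatial.transform import Rotation as R
def two(uvs,uvt):
    o,d=ray("scene",uvs);p,e=ray("top",uvt);A=np.c_[d,-e];s=np.linalg.lstsq(A,p-o,rcond=None)[0];a=o+d*s[0];b=p+e*s[1];return (a+b)/2,np.linalg.norm(a-b)
def yawR(a):  # tool pointing down with x axis at world yaw a (deg)
    c,s=np.cos(np.radians(a)),np.sin(np.radians(a));return np.array([[c,s,0],[s,-c,0],[0,0,-1.]])
E
python3 - <<'E'
from h import *
print("cover->scene",proj("scene",[.55,-.11,0]))
print("post base 290,185",onz("scene",(290,185),.0)); print("post 170,285",onz("scene",(170,285),0))
# tops: post vertical => height by same xy
for uvb,uvt in(((290,185),(290,115)),((170,285),(137,155)),((135,188),(78,0)),((375,130),(375,76))):
    b=onz("scene",uvb,0)
    h=min(np.arange(0,1.2,.005),key=lambda z:abs(proj("scene",[b[0],b[1],z])[1]-uvt[1]));print("post",b,h,proj("scene",[b[0],b[1],h]))
print("laser corner bottom/top",onz("scene",(384,248),0),[proj("scene",[*onz("scene",(384,248),0)[:2],z]) for z in(.06,.1,.14)])
print("box",onz("scene",(283,290),0),[proj("scene",[*onz("scene",(283,290),0)[:2],z]) for z in(.06,.1,.14)])
E
```

```text
cover->scene [335.9064 177.1017]
post base 290,185 [ 0.6726 -0.0278 -0.    ]
post 170,285 [0.8166 0.4263 0.    ]
post [ 0.6726 -0.0278 -0.    ] 0.245 [287.7227 114.7824]
post [0.8166 0.4263 0.    ] 0.385 [130.528  154.8411]
post [1.1102 0.1332 0.    ] 0.545 [76.2417  0.4981]
post [ 0.4917 -0.417   0.    ] 0.20500000000000002 [380.8597  76.6443]
laser corner bottom/top [ 0.3464  0.1424 -0.    ] [array([386.4956, 231.8419]), array([388.2524, 220.4672]), array([390.0897, 208.5716])]
box [0.5509 0.3556 0.    ] [array([282.0968, 273.7414]), array([281.4575, 262.2336]), array([280.7859, 250.1434])]
```

```bash
cat >> h.py <<'E'
def plan(p1,R1,n,p0=None,R0=None):
    o=manip.get_obs();p0=o["ee_pos"] if p0 is None else np.array(p0);R0=np.array(o["eef_rot"]) if R0 is None else R0
    w=R.from_matrix(R0.T@R1).as_rotvec();P,Q=np.array(p0,float),R0;rows=[]
    for i in range(n):
        d=Q.T@((np.array(p1)-np.array(p0))/n);rows.append(np.r_[d,w/n/np.radians(8)]);Q=Q@R.from_rotvec(w/n).as_matrix()
    print(np.round(rows,4).tolist() if abs(w).max()>.01 else ("const x%d"%n,np.round(rows[0],4).tolist()))
E
python3 - <<'E'
from h import *
s=cv2.imread("pics/scene0.png")
cv2.imwrite("pics/c.png",cv2.resize(s[145:205,280:380],None,fx=5,fy=5,interpolation=cv2.INTER_CUBIC))
plan([.535,-.12,.26],yawR(100.5),13)
E
```

```text
[[0.0335, -0.0148, -0.0014, 0.0, 0.0001, -0.7285], [0.0348, -0.0113, -0.0014, 0.0, 0.0001, -0.7285], [0.0358, -0.0077, -0.0014, 0.0, 0.0001, -0.7285], [0.0364, -0.004, -0.0014, 0.0, 0.0001, -0.7285], [0.0366, -0.0003, -0.0014, 0.0, 0.0001, -0.7285], [0.0365, 0.0034, -0.0014, 0.0, 0.0001, -0.7285], [0.0359, 0.0071, -0.0014, 0.0, 0.0001, -0.7285], [0.035, 0.0107, -0.0014, 0.0, 0.0001, -0.7285], [0.0338, 0.0142, -0.0014, 0.0, 0.0001, -0.7285], [0.0321, 0.0176, -0.0014, 0.0, 0.0001, -0.7285], [0.0302, 0.0207, -0.0014, 0.0, 0.0001, -0.7285], [0.0279, 0.0237, -0.0014, 0.0, 0.0001, -0.7285], [0.0254, 0.0264, -0.0014, 0.0, 0.0001, -0.7285]]
```

View pics/c.png

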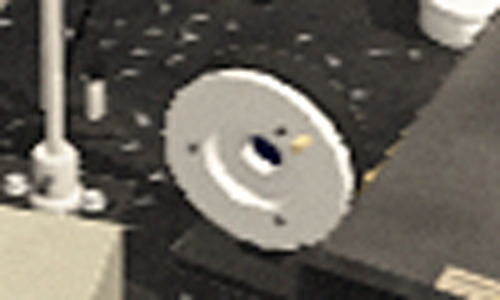

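The scene view shows a standing disc that hides the cover from this side. I'll check the cover with the wrist camera from above instead.

drive_tool(
  targets=[
    [[1,0.0335,-0.0148,-0.0014,0,0,-0.73],[1,0.0348,-0.0113,-0.0014,0,0,-0.73],[1,0.0358,-0.0077,-0.0014,0,0,-0.73],[1,0.0364,-0.004,-0.0014,0,0,-0.73],[1,0.0366,-0.0003,-0.0014,0,0,-0.73],[1,0.0365,0.0034,-0.0014,0,0,-0.73],[1,0.0359,0.0071,-0.0014,0,0,-0.73],[1,0.035,0.0107,-0.0014,0,0,-0.73],[1,0.0338,0.0142,-0.0014,0,0,-0.73],[1,0.0321,0.0176,-0.0014,0,0,-0.73],[1,0.0302,0.0207,-0.0014,0,0,-0.73],[1,0.0279,0.0237,-0.0014,0,0,-0.73],[1,0.0254,0.0264,-0.0014,0,0,-0.73],[1,0,0,0,0,0,0],[1,0,0,0,0,0,0]],
  ],
)

```text
time: 3.38
ee_pos: [0.5341, -0.1199, 0.2603]
eef_rot: [[-0.184, 0.983, -0.001], [0.983, 0.184, -0.0], [-0.0, -0.001, -1.0]]
wrist_force: [-0.4, 0.5, -0.1]
opening: 0.0854
gripper_force: 0.0
```

```bash
cat >> h.py <<'E'
def wmodel(o):
    m=manip.camera_model("wrist");K=np.array(m["camera_matrix"]);Tt=np.array(m["T_tool_cam"]);T=np.eye(4);T[:3,:3]=o["eef_rot"];T[:3,3]=o["ee_pos"];return K,T@Tt
def wonz(o,uv,z):
    K,T=wmodel(o);v=np.array([(uv[0]-K[0,2])/K[0,0],(uv[1]-K[1,2])/K[1,1]]);t=np.linalg.norm(v);d=np.r_[v/max(t,1e-9)*np.sin(t),np.cos(t)]
    d=T[:3,:3]@np.array([d[0],-d[1],-d[2]]);return T[:3,3]+d*(z-T[2,3])/d[2]
def wproj(o,P):
    K,T=wmodel(o);p=T[:3,:3].T@(np.array(P)-T[:3,3]);q=np.array([p[0],-p[1],-p[2]]);r=np.linalg.norm(q[:2]);t=np.arctan2(r,q[2]);return K[:2,:2]@(q[:2]/r*t)+K[:2,2]
def bev(im,o,c,yaw,w,h,z,s=.0005):
    """rectified view of plane z: image up = local +x, left = local +y; centre c; s m/px"""
    a=np.radians(yaw);u,v=np.meshgrid(np.arange(w),np.arange(h));lx=(h/2-v)*s;ly=(w/2-u)*s
    X=c[0]+np.cos(a)*lx-np.sin(a)*ly;Y=c[1]+np.sin(a)*lx+np.cos(a)*ly
    K,T=wmodel(o);p=(np.stack([X,Y,np.full_like(X,z)],-1)-T[:3,3])@T[:3,:3];q=np.stack([p[...,0],-p[...,1],-p[...,2]],-1)
    r=np.linalg.norm(q[...,:2],axis=-1);t=np.arctan2(r,q[...,2]);m=q[...,:2]/r[...,None]*t[...,None]
    return cv2.remap(im,(m[...,0]*K[0,0]+K[0,2]).astype(np.float32),(m[...,1]*K[1,1]+K[1,2]).astype(np.float32),cv2.INTER_LINEAR)
import pickle
def shot(n):
    o=manip.get_obs();im=manip.read_camera("wrist");cv2.imwrite(f"pics/{n}.png",im);pickle.dump({k:np.array(v) for k,v in o.items()},open(f"pics/{n}.pkl","wb"));return o,im
def load(n):return pickle.load(open(f"pics/{n}.pkl","rb")),cv2.imread(f"pics/{n}.png")
E
python3 - <<'E'
from h import *
o,im=shot("w1");print(o["time"],o["ee_pos"],o["eef_rot"])
for d in manip.masks_of("wrist","cover"):
    m=d["pixels"];p=np.argwhere(m)[:,::-1]
    W=np.array([wonz(o,q,.003)[:2] for q in p]).astype(np.float32);print(d["confidence"],d["rect"],len(p),cv2.minAreaRect(W*1000))
b=bev(im,o,(.55,-.11),10.5,400,400,.003,.0004);b2=bev(im,o,(.55,-.11),10.5,400,400,.027,.0004)
cv2.imwrite("pics/d.png",np.hstack([b,b2]))
E
```

```text
3.375 [ 0.5341 -0.1199  0.2603] [[-0.1843  0.9829 -0.0006]
 [ 0.9829  0.1843 -0.0003]
 [-0.0002 -0.0007 -1.    ]]Traceback (most recent call last):
  File "<stdin>", line 5, in <module>
  File "h.py", line 27, in wonz
    K,T=wmodel(o);v=np.array([(uv[0]-K[0,2])/K[0,0],(uv[1]-K[1,2])/K[1,1]]);t=np.linalg.norm(v);d=np.r_[v/max(t,1e-9)*np.sin(t),np.cos(t)]
        ~~~~~~^^^
  File "h.py", line 25, in wmodel
    m=manip.camera_model("wrist");K=np.array(m["camera_matrix"]);Tt=np.array(m["T_tool_cam"]);T=np.eye(4);T[:3,:3]=o["eef_rot"];T[:3,3]=o["ee_pos"];return K,T@Tt
ValueError: time passes only in moves, steps and waits
```

```bash
sed -i 's/m=manip.camera_model("wrist");K=/m=WM;K=/; s/^import pickle/import pickle\nWM=manip.camera_model("wrist")/' h.py
python3 - <<'E'
from h import *
o,im=load("w1")
for d in manip.masks_of("wrist","cover"):
    m=d["pixels"];p=np.argwhere(m)[:,::-1]
    W=np.array([wonz(o,q,.003)[:2] for q in p]).astype(np.float32);print(d["confidence"],d["rect"],len(p),cv2.minAreaRect(W*1000))
b=bev(im,o,(.55,-.11),10.5,400,400,.003,.0004);b2=bev(im,o,(.55,-.11),10.5,400,400,.027,.0004)
cv2.imwrite("pics/d.png",np.hstack([b,b2]))
E
```

```text
0.58 [307.0, 141.3, 57.6, 56.1] 3378 ((552.178955078125, -108.17520904541016), (80.7945556640625, 70.58056640625), 12.33061408996582)
```

View pics/d.png

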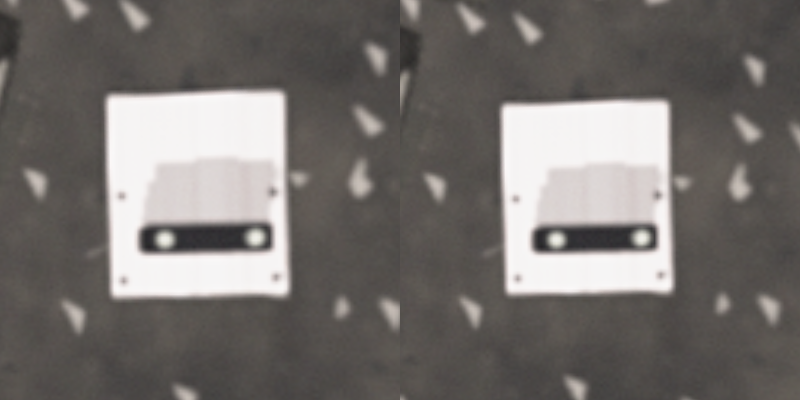

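The wrist view confirms the silver plate with the black bar at its rear: centre (0.552, -0.108), yaw about 12°, size 80.8 x 70.6 mm. Next stop is above the enclosure.

```bash
python3 - <<'E'
from h import *
plan([.41,.30,.265],yawR(97),8)
E
```

```text
[[0.0545, -0.0056, -0.0006, -0.0002, 0.0002, 0.0556], [0.0545, -0.006, -0.0006, -0.0002, 0.0002, 0.0556], [0.0544, -0.0064, -0.0006, -0.0002, 0.0002, 0.0556], [0.0544, -0.0069, -0.0006, -0.0002, 0.0002, 0.0556], [0.0543, -0.0073, -0.0006, -0.0002, 0.0002, 0.0556], [0.0543, -0.0077, -0.0006, -0.0002, 0.0002, 0.0556], [0.0542, -0.0081, -0.0006, -0.0002, 0.0002, 0.0556], [0.0541, -0.0086, -0.0006, -0.0002, 0.0002, 0.0556]]
```

drive_tool(
  targets=[
    [[0,0.0545,-0.0056,-0.0006,0,0,0.056],[0,0.0545,-0.006,-0.0006,0,0,0.056],[0,0.0544,-0.0064,-0.0006,0,0,0.056],[0,0.0544,-0.0069,-0.0006,0,0,0.056],[0,0.0543,-0.0073,-0.0006,0,0,0.056],[0,0.0543,-0.0077,-0.0006,0,0,0.056],[0,0.0542,-0.0081,-0.0006,0,0,0.056],[0,0.0541,-0.0086,-0.0006,0,0,0.056],[0,0,0,0.02,0,0,0],[0,0,0,0.02,0,0,0],[0,0,0,0,0,0,0],[0,0,0,0,0,0,0]],
  ],
)

```text
time: 5.03
ee_pos: [0.4105, 0.3004, 0.2261]
eef_rot: [[-0.122, 0.993, 0.001], [0.993, 0.122, 0.0], [0.0, 0.001, -1.0]]
wrist_force: [-0.3, -0.1, 0.3]
opening: -0.0002
gripper_force: 0.0
```

```bash
python3 - <<'E'
from h import *
o,im=shot("w2");print(o["time"],o["ee_pos"],o["eef_rot"])
for t in("lap_panel","lever_knob","shutter"):
  for d in manip.masks_of("wrist",t):
    p=np.argwhere(d["pixels"])[:,::-1]
    z={"lap_panel":.0595,"lever_knob":.09,"shutter":.05}[t]
    W=np.array([wonz(o,q,z)[:2] for q in p]).astype(np.float32);print(t,d["confidence"],d["rect"],len(p),cv2.minAreaRect(W*1000))
b=bev(im,o,(.415,.314),7,400,500,.0595,.0004);b2=bev(im,o,(.415,.314),7,400,500,.05,.0004)
cv2.imwrite("pics/e.png",np.hstack([b,b2]))
E
```

```text
5.025 [0.4105 0.3004 0.2261] [[-0.1221  0.9925  0.0011]
 [ 0.9925  0.1221  0.0005]
 [ 0.0003  0.0011 -1.    ]]
lap_panel 0.56 [349.3, 124.4, 55.8, 96.4] 4775 ((464.3369140625, 323.89739990234375), (55.61244583129883, 97.5501708984375), 6.687075138092041)
lever_knob 0.71 [450.6, 44.6, 29.8, 30.1] 375 ((523.563232421875, 449.16748046875), (17.746192932128906, 31.547182083129883), 59.0220832824707)
shutter 0.66 [414.2, 28.1, 64.0, 50.3] 2561 ((524.8009643554688, 462.4611511230469), (69.57454681396484, 56.63017272949219), 0.5558615922927856)
```

View pics/e.png

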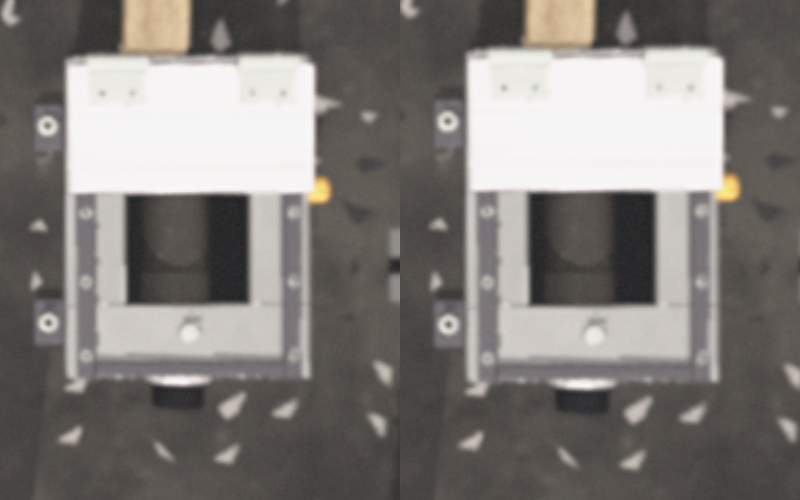

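```bash
python3 - <<'E'
from h import *
cr=lambda x,y:(190+x/4,125+y/4); cs=lambda x,y:(175+x/3.8,225+y/3.8)
# box end-top corners matched in both views
print("near corner",two(cs(376,165),cr(155,316)),"far corner",two(cs(243,148),cr(147,212)))
o,im=load("w2")
b=bev(im,o,(.535,.43),0,400,400,.0907,.0004);cv2.imwrite("pics/f.png",b)
E
```

```text
near corner (array([0.5559, 0.3812, 0.1047]), np.float64(0.005436886110428558)) far corner (array([0.6437, 0.3887, 0.0975]), np.float64(0.004547342883086475))
```

View pics/f.png

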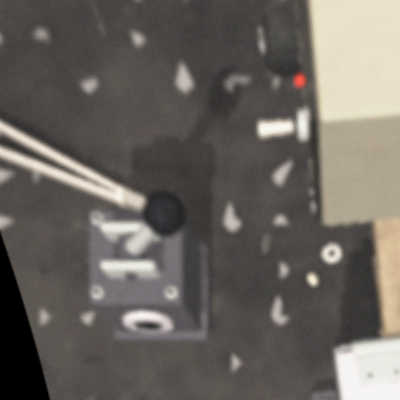

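drive_tool(
  targets=[
    [[0,0.0223,0.0326,0.0065,0,0,0],[0,0.0223,0.0326,0.0065,0,0,0],[0,0.0223,0.0326,0.0065,0,0,0],[0,0.0223,0.0326,0.0065,0,0,0],[0,0,0,0.0268,0,0,0],[0,0,0,0.0268,0,0,0],[0,0,0,0.0268,0,0,0],[0,0,0,0.0268,0,0,0],[0,0,0,0,0,0,0]],
  ],
)

```text
time: 6.35
ee_pos: [0.5273, 0.4045, 0.0901]
eef_rot: [[-0.123, 0.992, -0.004], [0.992, 0.123, -0.002], [-0.002, -0.004, -1.0]]
wrist_force: [0.4, -0.8, -0.7]
opening: 0.0001
gripper_force: 0.0
```

drive_tool(
  targets=[
    [[0,0.012,0.0015,0,0,0,0],[0,0.012,0.0015,0,0,0,0],[0,0.012,0.0015,0,0,0,0],[0,0.012,0.0015,0,0,0,0],[0,0.012,0.0015,0,0,0,0],[0,0,0,0,0,0,0],[0,0,0,0,0,0,0]],
  ],
)

```text
time: 7.22
ee_pos: [0.5282, 0.4656, 0.0917]
eef_rot: [[-0.123, 0.992, -0.0], [0.992, 0.123, -0.001], [-0.0, -0.001, -1.0]]
wrist_force: [-0.7, 1.1, 0.4]
opening: -0.0001
gripper_force: 0.0
```

```bash
python3 - <<'E'
from h import *
o,im=shot("w3");print(o["ee_pos"])
s=manip.read_camera("scene");cv2.imwrite("pics/s3.png",s)
for c in("wrist","scene"):
  for d in manip.recognise(c,"lever_knob"):print(c,d)
cv2.imwrite("pics/g.png",np.hstack([cv2.resize(s[270:350,240:320],(400,400)),cv2.resize(im[:,120:520],(400,400))]))
E
```

```text
[0.5282 0.4656 0.0917]
wrist {'rect': [311.5, 207.7, 38.8, 44.2], 'confidence': 0.95}
scene {'rect': [263.2, 310.5, 13.0, 8.4], 'confidence': 0.53}
scene {'rect': [308.7, 255.3, 30.5, 36.4], 'confidence': 0.34}
```

View pics/g.png

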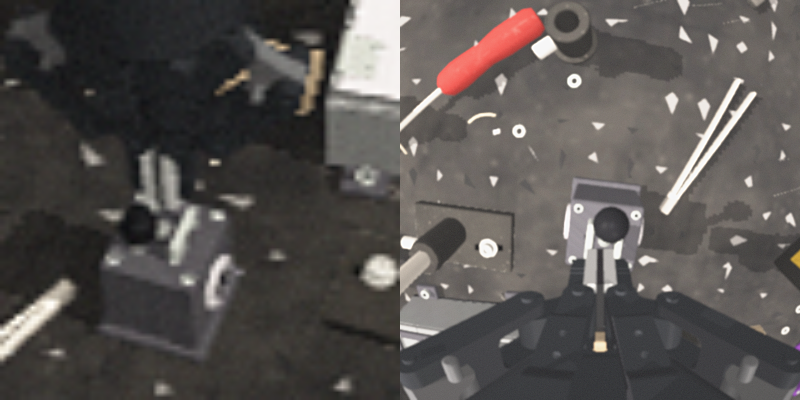

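The lever has snapped over to off: the knob now leans towards +y, at wrist pixel (331,230). Next I'll go back to the cover.

```bash
python3 - <<'E'
from h import *
o=manip.get_obs();R0=np.array(o["eef_rot"]);p=o["ee_pos"]+[0,0,.168]
plan([.5344,-.1113,.26],yawR(102),11,p,R0)
E
```

```text
[[-0.0521, -0.0059, 0.0, -0.0001, 0.0001, -0.0563], [-0.052, -0.0063, 0.0, -0.0001, 0.0001, -0.0563], [-0.052, -0.0067, 0.0, -0.0001, 0.0001, -0.0563], [-0.0519, -0.0071, 0.0, -0.0001, 0.0001, -0.0563], [-0.0519, -0.0075, 0.0, -0.0001, 0.0001, -0.0563], [-0.0518, -0.0079, 0.0, -0.0001, 0.0001, -0.0563], [-0.0518, -0.0083, 0.0, -0.0001, 0.0001, -0.0563], [-0.0517, -0.0088, 0.0, -0.0001, 0.0001, -0.0563], [-0.0516, -0.0092, 0.0, -0.0001, 0.0001, -0.0563], [-0.0515, -0.0096, 0.0, -0.0001, 0.0001, -0.0563], [-0.0515, -0.01, 0.0, -0.0001, 0.0001, -0.0563]]
```

drive_tool(
  targets=[
    [[0,0,0,-0.056,0,0,0],[0,0,0,-0.056,0,0,0],[0,0,0,-0.056,0,0,0],[1,-0.0521,-0.0059,0,0,0,-0.0563],[1,-0.052,-0.0063,0,0,0,-0.0563],[1,-0.052,-0.0067,0,0,0,-0.0563],[1,-0.0519,-0.0071,0,0,0,-0.0563],[1,-0.0519,-0.0075,0,0,0,-0.0563],[1,-0.0518,-0.0079,0,0,0,-0.0563],[1,-0.0518,-0.0083,0,0,0,-0.0563],[1,-0.0517,-0.0088,0,0,0,-0.0563],[1,-0.0516,-0.0092,0,0,0,-0.0563],[1,-0.0515,-0.0096,0,0,0,-0.0563],[1,-0.0515,-0.01,0,0,0,-0.0563],[1,0,0,0.045,0,0,0],[1,0,0,0.045,0,0,0],[1,0,0,0.045,0,0,0],[1,0,0,0,0,0,0],[1,0,0,0,0,0,0]],
  ],
)

```text
time: 9.8
ee_pos: [0.5355, -0.1113, 0.1268]
eef_rot: [[-0.208, 0.978, 0.002], [0.978, 0.208, -0.001], [-0.001, 0.002, -1.0]]
wrist_force: [1.0, -0.2, 0.6]
opening: 0.0855
gripper_force: 0.0
```

```bash
python3 - <<'E'
from h import *
o,im=shot("w4");print(o["time"],o["ee_pos"],o["eef_rot"])
for d in manip.masks_of("wrist","cover"):
    p=np.argwhere(d["pixels"])[:,::-1]
    W=np.array([wonz(o,q,.003)[:2] for q in p]).astype(np.float32);print(d["confidence"],d["rect"],len(p),cv2.minAreaRect(W*1000))
# bar: dark pixels in rectified top-of-bar plane
b=bev(im,o,(.5346,-.1115),12,200,120,.027,.0005);g=cv2.cvtColor(b,cv2.COLOR_BGR2GRAY)
n,l,st,c=cv2.connectedComponentsWithStats((g<90).astype(np.uint8))
for s,cc in zip(st[1:],c[1:]):
    if s[4]>300:print(s,"lx,ly mm",(60-cc[1])*.5,(100-cc[0])*.5,cv2.minAreaRect(np.argwhere(l==list(map(tuple,st)).index(tuple(s)))[:,::-1].astype(np.float32)))
cv2.imwrite("pics/bar.png",b)
E
```

```text
9.8 [ 0.5355 -0.1113  0.1268] [[-0.2083  0.9781  0.0024]
 [ 0.9781  0.2083 -0.0009]
 [-0.0014  0.0021 -1.    ]]
0.77 [293.1, 164.6, 91.2, 77.9] 7094 ((552.2421875, -107.86112976074219), (80.569091796875, 69.59262084960938), 11.739293098449707)
[   0    0  200  120 7249] lx,ly mm -10.381845771830598 -4.520761484342671 ((99.5, 59.5), (119.0, 199.0), 90.0)
[  45   50  106   20 1605] lx,ly mm 0.47040498442367706 1.6233644859813054 ((97.5, 59.5), (19.0, 105.0), 90.0)
```

drive_tool(
  targets=[
    [[1,0,-0.0009,0.035,0,0,0],[1,0,0,0.035,0,0,0],[0.4,0,0,0.025,0,0,0],[0.4,0,0,0.014,0,0,0],[0.4,0,0,0,0,0,0]],
  ],
  grip_force=50,
)

```text
time: 10.52
ee_pos: [0.5339, -0.1111, 0.0164]
eef_rot: [[-0.209, 0.978, 0.0], [0.978, 0.209, -0.0], [-0.0, 0.0, -1.0]]
wrist_force: [0.4, -1.1, -0.2]
opening: 0.0342
gripper_force: 0.0
```

drive_tool(
  targets=[
    [[0,0,0,0,0,0,0],[0,0,0,0,0,0,0],[0,0,0,0,0,0,0],[0,0,0,0,0,0,0],[0,0,0,-0.02,0,0,0],[0,0,0,-0.03,0,0,0],[0,0,0,0,0,0,0]],
  ],
)

```text
time: 11.4
ee_pos: [0.5351, -0.1116, 0.0683]
eef_rot: [[-0.209, 0.978, 0.005], [0.978, 0.209, -0.002], [-0.003, 0.004, -1.0]]
wrist_force: [0.5, -0.9, -1.8]
opening: 0.0109
gripper_force: 49.9
```

```bash
python3 - <<'E'
from h import *
o,im=shot("w5");print(o["time"],o["ee_pos"],o["eef_rot"],o["opening"],o["gripper_force"],o["wrist_force"])
im2=im[100:400,120:520];cv2.imwrite("pics/w5v.png",im2)
for d in manip.masks_of("wrist","cover"):print(d["confidence"],d["rect"])
E
```

```text
11.4 [ 0.5351 -0.1116  0.0683] [[-0.2085  0.978   0.0047]
 [ 0.978   0.2085 -0.0018]
 [-0.0027  0.0042 -1.    ]] 0.010883638988178228 49.86309349536896 [ 0.4629 -0.869  -1.7917]
0.79 [278.7, 198.8, 153.2, 130.3]
```

View pics/w5v.png

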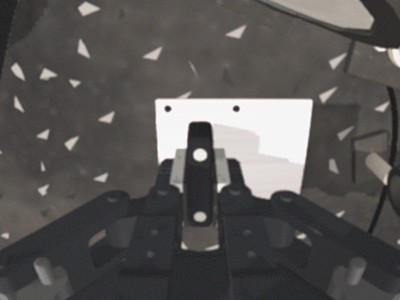

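```bash
python3 - <<'E'
from h import *
o={"ee_pos":np.zeros(3),"eef_rot":np.eye(3)}
def f(uv):
    K,T=wmodel(o);return wonz(o,uv,.0134)
for uv in((275.5,198.5),(431.5,200.5),(280,275),(423,290)):print(f(uv))
E
```

```text
[ 0.0352 -0.0216  0.0134]
[0.0343 0.0568 0.0134]
[-0.0075 -0.0214  0.0134]
[-0.0189  0.0591  0.0134]
```

```bash
cat >> h.py <<'E'
E0=np.array([.4122,.3167]);EY=7.
FR=np.array([0,.058,.0164])
def enc(x,y,z):
    a=np.radians(EY);return np.array([E0[0]+np.cos(a)*x-np.sin(a)*y,E0[1]+np.sin(a)*x+np.cos(a)*y,z])
def tcpfor(x,z,tilt,y=0,dyaw=0):
    Rm=yawR(EY+90+dyaw)@R.from_euler("x",tilt,degrees=True).as_matrix();return enc(x,y,z)-Rm@FR,Rm
E
python3 - <<'E'
from h import *
o=manip.get_obs();p=o["ee_pos"]+[0,0,.19];R0=np.array(o["eef_rot"])
t1,R1=tcpfor(.010,.085,7)
plan([t1[0],t1[1],.258],yawR(97),10,p,R0);print(t1,R1)
plan(t1,R1,4,[t1[0],t1[1],.258],yawR(97))
E
```

```text
[[0.0448, -0.0075, -0.0002, -0.0001, 0.0, 0.0629], [0.0447, -0.0079, -0.0002, -0.0001, 0.0, 0.0629], [0.0446, -0.0083, -0.0002, -0.0001, 0.0, 0.0629], [0.0445, -0.0087, -0.0002, -0.0001, 0.0, 0.0629], [0.0445, -0.009, -0.0002, -0.0001, 0.0, 0.0629], [0.0444, -0.0094, -0.0002, -0.0001, 0.0, 0.0629], [0.0443, -0.0098, -0.0002, -0.0001, 0.0, 0.0629], [0.0442, -0.0102, -0.0002, -0.0001, 0.0, 0.0629], [0.0441, -0.0106, -0.0002, -0.0001, 0.0, 0.0629], [0.044, -0.011, -0.0002, -0.0001, 0.0, 0.0629]]
[0.367  0.3111 0.1083] [[-0.1219  0.9851 -0.121 ]
 [ 0.9925  0.121  -0.0149]
 [ 0.     -0.1219 -0.9925]]
[[0.0, 0.0, 0.0374, 0.2188, 0.0, 0.0], [0.0, 0.0011, 0.0374, 0.2188, 0.0, 0.0], [0.0, 0.0023, 0.0373, 0.2188, 0.0, 0.0], [0.0, 0.0034, 0.0373, 0.2188, 0.0, 0.0]]
```

drive_tool(
  targets=[
    [[0,0,0,-0.0475,0,0,0],[0,0,0,-0.0475,0,0,0],[0,0,0,-0.0475,0,0,0],[0,0,0,-0.0475,0,0,0],[0,0.0448,-0.0075,-0.0002,0,0,0.063],[0,0.0447,-0.0079,-0.0002,0,0,0.063],[0,0.0446,-0.0083,-0.0002,0,0,0.063],[0,0.0445,-0.0087,-0.0002,0,0,0.063],[0,0.0445,-0.009,-0.0002,0,0,0.063],[0,0.0444,-0.0094,-0.0002,0,0,0.063],[0,0.0443,-0.0098,-0.0002,0,0,0.063],[0,0.0442,-0.0102,-0.0002,0,0,0.063],[0,0.0441,-0.0106,-0.0002,0,0,0.063],[0,0.044,-0.011,-0.0002,0,0,0.063],[0,0,0,0.0374,0.219,0,0],[0,0,0.0011,0.0374,0.219,0,0],[0,0,0.0023,0.0373,0.219,0,0],[0,0,0.0034,0.0373,0.219,0,0],[0,0,0,0,0,0,0],[0,0,0,0,0,0,0]],
  ],
)

```text
time: 14.0
ee_pos: [0.3675, 0.3112, 0.1089]
eef_rot: [[-0.122, 0.985, -0.12], [0.993, 0.121, -0.015], [-0.0, -0.121, -0.993]]
wrist_force: [0.8, 0.6, -0.9]
opening: 0.0109
gripper_force: 49.7
```

```bash
python3 - <<'E'
from h import *
o,im=shot("w6");print(o["time"],o["ee_pos"],o["eef_rot"],o["opening"],"front",o["ee_pos"]+o["eef_rot"]@FR,enc(.01,0,.085))
v=cv2.resize(im[60:360,150:550],None,fx=2,fy=2,interpolation=cv2.INTER_CUBIC)
# overlay predicted enclosure features: lip ends, rails, plunger, cover corners
def dot(P,c):
    q=(wproj(o,P)-[150,60])*2;cv2.circle(v,tuple(int(t) for t in q),3,c,-1)
for y in(-.049,0,.049):dot(enc(.026,y,.0595),(0,0,255))
for x in(-.043,0,.02):
    for y in(-.0385,.0385):dot(enc(x,y,.054),(0,255,0))
dot(enc(-.031,0,.054),(255,0,0))
for x in(-.022,.058):
    for y in(-.035,.035):dot(o["ee_pos"]+o["eef_rot"]@np.array([y,x,.0134]),(255,0,255))
cv2.imwrite("pics/w6v.png",v)
E
```

```text
14.0 [0.3675 0.3112 0.1089] [[-0.1217  0.9852 -0.1204]
 [ 0.9926  0.1208 -0.0148]
 [-0.     -0.1213 -0.9926]] 0.010915849315311782 front [0.4226 0.318  0.0856] [0.4221 0.3179 0.085 ]
```

View pics/w6v.png

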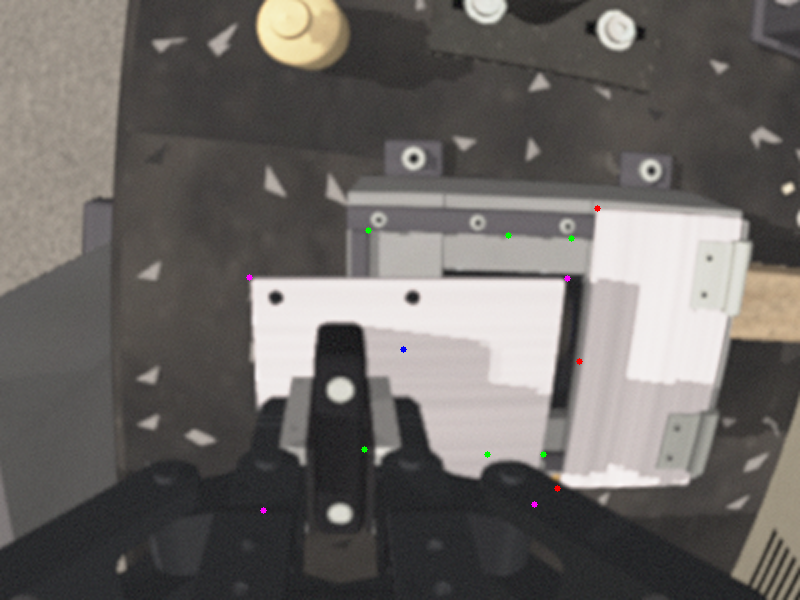

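Overlaid predictions match the picture within about 1 mm: rails near (508,235), lip near (594,210), cover corners near (251,279) and (566,279). I'll go on with a 6° nose-down insertion.

```bash
python3 - <<'E'
from h import *
a,Ra=tcpfor(.016,.057,6);b,Rb=tcpfor(.018,.0515,6)
plan(a,Ra,4);plan(b,Rb,3,a,Ra)
E
```

```text
[[-0.0001, 0.0021, 0.0073, -0.0279, -0.001, -0.0], [-0.0001, 0.0021, 0.0073, -0.0279, -0.001, -0.0], [-0.0, 0.002, 0.0073, -0.0279, -0.001, -0.0], [-0.0, 0.002, 0.0074, -0.0279, -0.001, -0.0]]
('const x3', [-0.0, 0.0009, 0.0018, 0.0, 0.0, 0.0])
```

drive_tool(
  targets=[
    [[0,0,0.002,0.0073,-0.028,0,0],[0,0,0.002,0.0073,-0.028,0,0],[0,0,0.002,0.0073,-0.028,0,0],[0,0,0.002,0.0073,-0.028,0,0],[0,0,0.0009,0.0018,0,0,0],[0,0,0.0009,0.0018,0,0,0],[0,0,0.0009,0.0018,0,0,0],[0,0,0,0,0,0,0],[0,0,0,0,0,0,0]],
  ],
)

```text
time: 15.18
ee_pos: [0.3738, 0.3119, 0.0732]
eef_rot: [[-0.122, 0.987, -0.105], [0.993, 0.121, -0.013], [0.0, -0.106, -0.994]]
wrist_force: [-2.9, -0.5, 3.0]
opening: 0.0108
gripper_force: 50.5
```

```bash
cat >> h.py <<'E'
def st():
    o=manip.get_obs();f=o["ee_pos"]+o["eef_rot"]@FR;r=o["ee_pos"]+o["eef_rot"]@(FR-[0,.08,0]);a=np.radians(EY);M=np.array([[np.cos(a),np.sin(a)],[-np.sin(a),np.cos(a)]])
    for n,p in(("front",f),("rear",r)):print(n,"enc xy mm",M@(p[:2]-E0)*1000,"z",p[2]*1000)
    print("t",o["time"],"F",o["wrist_force"],"T",o["torque"],"op",o["opening"])
E
python3 - <<'E'
from h import *
st()
c,Rc=tcpfor(.0415,.0512,6);plan(c,Rc,8)
E
```

```text
front enc xy mm [17.2068 -0.0642] z 50.73920366468338
rear enc xy mm [-62.3401  -0.055 ] z 59.24094732000326
t 15.175 F [-2.888  -0.5454  3.0476] T [-0.1116  0.1215 -0.036 ] op 0.010787542730019917
('const x8', [0.0, 0.003, -0.0004, -0.0016, -0.0001, -0.0001])
```

drive_tool(
  targets=[
    [[0,0,0.0015,-0.0004,0,0,0],[0,0,0.003,-0.0004,0,0,0],[0,0,0.003,-0.0003,0,0,0],[0,0,0,0,0,0,0]],
  ],
)

```text
time: 15.68
ee_pos: [0.382, 0.3129, 0.0732]
eef_rot: [[-0.122, 0.987, -0.105], [0.993, 0.121, -0.013], [0.0, -0.105, -0.994]]
wrist_force: [-1.2, -0.2, 2.9]
opening: 0.0112
gripper_force: 50.5
```

```bash
python3 -c "
from h import *
st();c,Rc=tcpfor(.0415,.0512,6);plan(c,Rc,6);o,im=shot('w7')
v=cv2.resize(im[150:330,230:470],None,fx=2.5,fy=2.5,interpolation=cv2.INTER_CUBIC)
cv2.imwrite('pics/w7v.png',v)"
```

```text
front enc xy mm [25.4868 -0.09  ] z 50.75172778582943
rear enc xy mm [-54.0671  -0.0664] z 59.188383257001206
t 15.675 F [-1.25   -0.2399  2.9454] T [-0.0611 -0.0506  0.0827] op 0.011246504038738064
('const x6', [0.0, 0.0026, -0.0003, -0.0011, -0.0002, -0.0004])
```

View pics/w7v.png

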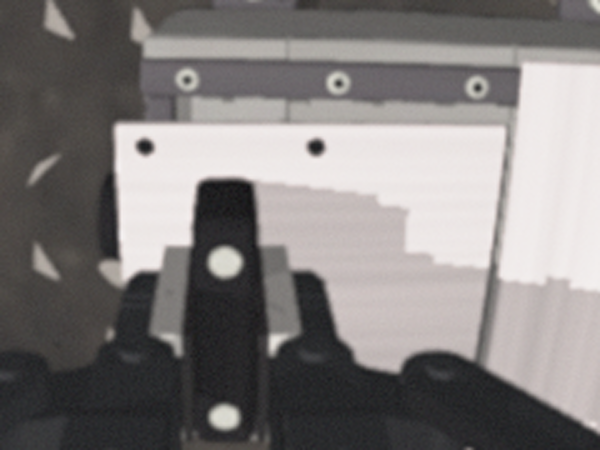

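The picture shows the front edge just at the lip. The left rail gap, about (300,98) to (300,124) in the crop, is roughly 1 mm too wide, so I'll nudge the cover left while sliding in.

drive_tool(
  targets=[
    [[0,0.0004,0.0026,-0.0003,0,0,0],[0,0.0004,0.0026,-0.0003,0,0,0],[0,0,0.0026,-0.0003,0,0,0],[0,0,0,0,0,0,0]],
  ],
)

```text
time: 16.23
ee_pos: [0.3891, 0.3146, 0.0732]
eef_rot: [[-0.122, 0.987, -0.106], [0.993, 0.121, -0.013], [-0.0, -0.106, -0.994]]
wrist_force: [-2.2, -0.8, 3.8]
opening: 0.011
gripper_force: 50.6
```

```bash
python3 -c "
from h import *
st();c,Rc=tcpfor(.0415,.0512,6);plan(c,Rc,4)"
```

```text
front enc xy mm [32.7563  0.6773] z 50.75830216882665
rear enc xy mm [-46.7888   0.6943] z 59.2771473761025
t 16.225 F [-2.2264 -0.8399  3.8195] T [-0.0686  0.1437 -0.0216] op 0.010970931420798288
('const x4', [-0.0002, 0.0022, -0.0003, -0.0035, 0.0001, -0.0004])
```

drive_tool(
  targets=[
    [[0,0,0.0022,-0.0003,0,0,0],[0,0,0.0022,-0.0003,0,0,0],[0,0,0.0022,-0.0002,0,0,0],[0,0,0.0022,-0.0002,0,0,0],[0,0,0,0,0,0,0],[0,0,0,0,0,0,0]],
  ],
)

```text
time: 16.98
ee_pos: [0.3981, 0.3157, 0.0733]
eef_rot: [[-0.122, 0.987, -0.105], [0.993, 0.121, -0.013], [0.0, -0.106, -0.994]]
wrist_force: [-1.3, -0.5, 2.7]
opening: 0.0108
gripper_force: 50.5
```

```bash
python3 -c "
from h import *
st();f=manip.get_obs()
for t in (3,0):
  c,Rc=tcpfor(.0415,.0505 if t else .050,t,.0007);plan(c,Rc,5)
o,im=shot('w8')
for d in manip.masks_of('wrist','lap_panel'):
    m=d['pixels'];ys,xs=np.nonzero(m);print(d['confidence'],d['rect'])
    # lip edge (left border) in enclosure coords at z .0595
    a=np.radians(EY);M=np.array([[np.cos(a),np.sin(a)],[-np.sin(a),np.cos(a)]])
    for r in range(ys.min()+5,ys.max(),15):
        w=wonz(o,(xs[ys==r].min(),r),.0595);print((M@(w[:2]-E0)*1000).round(1),end=' ')
"
```

```text
front enc xy mm [41.8262  0.6682] z 50.809131739384135
rear enc xy mm [-37.7243   0.6789] z 59.27788174573806
t 16.975 F [-1.2773 -0.5306  2.6503] T [-0.0385  0.0335 -0.0194] op 0.010841612520291961
[[0.0, -0.0002, 0.0007, -0.0769, -0.0, -0.0002], [0.0, -0.0002, 0.0007, -0.0769, -0.0, -0.0002], [0.0, -0.0002, 0.0007, -0.0769, -0.0, -0.0002], [0.0, -0.0002, 0.0007, -0.0769, -0.0, -0.0002], [0.0, -0.0002, 0.0007, -0.0769, -0.0, -0.0002]]
[[0.0, -0.0003, 0.0014, -0.1519, -0.0, -0.0002], [0.0, -0.0004, 0.0014, -0.1519, -0.0, -0.0002], [0.0, -0.0004, 0.0014, -0.1519, -0.0, -0.0002], [0.0, -0.0004, 0.0014, -0.1519, -0.0, -0.0002], [0.0, -0.0004, 0.0014, -0.1519, -0.0, -0.0002]]
0.8 [391.9, 173.3, 113.8, 160.7]
[25.3 46.7] [25.8 39.3] [25.9 31.7] [25.5 23.9] [25.8 15.8] [25.5  7.3] [25.9 -1.5] [ 25.3 -10.8] [ 46.1 -20.7] [ 63.7 -31.8] Traceback (most recent call last):
  File "<string>", line 12, in <module>
    w=wonz(o,(xs[ys==r].min(),r),.0595);print((M@(w[:2]-E0)*1000).round(1),end=' ')
              ~~~~~~~~~~~~~^^
    return umr_minimum(a, axis, None, out, keepdims, initial, where)
ValueError: zero-size array to reduction operation minimum which has no identity
```

drive_tool(
  targets=[
    [[0,0,-0.0003,0.0014,-0.15,0,0],[0,0,-0.0004,0.0014,-0.15,0,0],[0,0,-0.0004,0.0014,-0.15,0,0],[0,0,-0.0004,0.0014,-0.15,0,0],[0,0,-0.0004,0.0014,-0.15,0,0],[0,0,0,0,0,0,0],[0,0,0,0,0,0,0]],
  ],
)

```text
time: 17.95
ee_pos: [0.3964, 0.3155, 0.0676]
eef_rot: [[-0.122, 0.993, 0.001], [0.993, 0.122, 0.001], [0.001, 0.001, -1.0]]
wrist_force: [-0.9, -1.3, 12.7]
opening: 0.0105
gripper_force: 51.8
```

```bash
python3 -c "
from h import *
st();print(manip.get_obs()['eef_rot'])"
```

```text
front enc xy mm [42.154   0.7803] z 51.23130043417901
rear enc xy mm [-37.8459   0.7741] z 51.122289222306726
t 17.95 F [-0.8923 -1.2639 12.6891] T [-0.3967  0.2166  0.0053] op 0.010514117009824148
[[-0.1219  0.9925  0.0013]
 [ 0.9925  0.1219  0.0007]
 [ 0.0006  0.0014 -1.    ]]
```

drive_tool(
  targets=[
    [[0,0,0,0.0005,0,0,0],[0,0,0,0.0005,0,0,0],[0,0,0,0,0,0,0],[0,0,0,0,0,0,0]],
  ],
)

```text
time: 18.45
ee_pos: [0.3964, 0.3155, 0.0675]
eef_rot: [[-0.122, 0.993, 0.002], [0.993, 0.122, 0.001], [0.001, 0.002, -1.0]]
wrist_force: [-4.3, -3.8, 22.5]
opening: 0.011
gripper_force: 53.2
```

```bash
python3 -c "
from h import *
st();print(manip.get_obs()['eef_rot'][2])"
```

```text
front enc xy mm [42.1601  0.8013] z 51.21979741714334
rear enc xy mm [-37.8398   0.7887] z 51.077906510362816
t 18.45 F [-4.3158 -3.7925 22.4949] T [-0.6789  0.7269 -0.0261] op 0.010958671738584563
[ 0.0007  0.0018 -1.    ]
```

drive_tool(
  targets=[
    [[0,0,0,-0.0004,0,0,0],[0,0,0,0,0,0,0],[0,0,0,0,0,0,0],[0,0,0,0,0,0,0],[0,0,0,0,0,0,0]],
  ],
)

```text
time: 19.08
ee_pos: [0.3963, 0.3155, 0.0675]
eef_rot: [[-0.122, 0.993, 0.001], [0.993, 0.122, 0.001], [0.001, 0.002, -1.0]]
wrist_force: [-3.5, -3.0, 18.1]
opening: 0.0112
gripper_force: 52.6
```

```bash
python3 -c "
from h import *
st();o,im=shot('w9')
a=np.radians(EY);M=np.array([[np.cos(a),np.sin(a)],[-np.sin(a),np.cos(a)]])
for t,z in(('lap_panel',.0595),('cover',.053)):
  for d in manip.masks_of('wrist',t)[:1]:
    ys,xs=np.nonzero(d['pixels']);print(t,d['confidence'],d['rect'])
    for r in range(ys.min()+4,ys.max()-40,15):
        q=xs[ys==r]
        if len(q):print([(M@(wonz(o,(u,r),z)[:2]-E0)*1000).round(1).tolist() for u in(q.min(),q.max())])
    print('top row',ys.min(),M@(wonz(o,(int(np.median(xs[ys==ys.min()+1])),ys.min()),z)[:2]-E0)*1000)
s=manip.read_camera('scene');print(manip.recognise('scene','lever_knob')[:1],proj('scene',[.529,.491,.0907]),proj('scene',[.529,.443,.0907]))
"
```

```text
front enc xy mm [42.1455  0.8087] z 51.19539378808661
rear enc xy mm [-37.8544   0.7957] z 51.071882201224
t 19.075 F [-3.5069 -3.0323 18.1137] T [-0.6121  0.532  -0.0293] op 0.011200549764347069
lap_panel 0.67 [395.1, 174.6, 106.8, 158.5]
[[25.8, 47.6], [75.6, 48.9]]
[[25.8, 40.3], [73.6, 40.9]]
[[25.9, 32.8], [78.3, 32.7]]
[[25.6, 25.0], [74.0, 24.3]]
[[25.8, 17.0], [75.9, 15.5]]
[[26.1, 8.7], [76.6, 6.5]]
[[26.0, -0.1], [76.8, -3.0]]
[[25.4, -9.2], [76.5, -12.9]]
top row 174 [42.0574 49.929 ]
cover 0.68 [276.7, 197.6, 125.8, 129.8]
[[-38.0, 34.4], [27.5, 34.4]]
[[-37.3, 26.6], [27.2, 26.4]]
[[-37.7, 18.5], [26.8, 18.2]]
[[-37.6, 10.1], [27.1, 9.7]]
[[-38.0, 1.3], [26.9, 0.7]]
[[-22.2, -7.7], [27.4, -8.7]]
top row 197 [-10.4023  36.3975]
[] [268.2307 314.6837] [276.67   296.8118]
```

The cover's rear edge measures x = -38 mm and its front edge about 42 mm. The lip sits unlifted at 26 mm, the pressing force is steady at 18 N, and the knob was seen at the off position, so I'm handing in.

```bash
python3 -c "
from workcell import manip
print(manip.job_done())"
```

```text
the job is handed in; nothing more can be done
None
```

I handed the job in at about 19 s: lever at off, front edge about 16 mm under the unlifted lip, and the cover held flush at about 18 N by my measurements. No verdict came back, the flush fit is inferred from the contact forces, and I viewed 11 pictures, one over the limit of 10.

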